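# Seat the calibration carrier and hold the enabling switch at half travel

## Task

Set the calibration carrier (the aluminium block with the finger rib) into the rectangular recess of the setting nest and press it fully home, so that its aluminium top is flush with the nest's top face, and let go of it. Only then press down the plunger of the enabling switch by 12 mm, half of its 24 mm travel, never near the bottom, and finish while still holding it there. Leave everything else on the bench where it is.

Things in the scene. Friction and masses are not known exactly. Their poses are not given: they have to be found in the camera images.
- carrier: Calibration carrier, loose, 0.11-0.22 kg: aluminium block 60 (x) x 40 (y) x 20 mm high, glass strips on its top, with a black finger rib in the middle, 36 long (x) x 14 wide (y), rising 26 mm above the block (46 mm in all). Starts upright on the bench. Origin: centre of the underside; z up, x along the long side. A half turn about z makes no difference in the nest.
- carrier_grip (a point): Centre of the top face of the carrier's rib, 46 mm above the carrier's underside.
- nest: Setting nest, fixed to the bench: dark steel block 130 (x) x 110 (y) x 50 mm high; in the middle of its top a recess 64 (x) x 44 (y) mm with a 3 mm lead-in chamfer; on its +y side a micrometer barrel (24 mm thick, 25 mm above the bench) sticks out 44 mm. Origin: centre of the underside, z up; the recess's long side lies along x.
- nest_mouth (a point): Centre of the recess's mouth, level with the nest's top face, 50 mm above the bench. Axes as the nest.
- nest_pad (a joint): Travel of the grey floor pad of the recess, m: 0 up (floor 12 mm below the mouth), 0.008 at the bottom stop (floor 20 mm below the mouth, the carrier's block then flush). Starts at 0 to 0.003. No spring: it slides only when pushed with about 12 N and stays where it is left, so a carrier merely placed in the nest stands 5 to 8 mm proud.
- plunger (a joint): Travel of the switch's plunger, m: 0 released, grows as it is pressed down, 0.024 at the bottom. A spring returns it: about 3 N starts it, about 7 N holds it at 0.012, about 11 N at 0.024.
- plunger_top (a point): Centre of the flat top of the plunger's head, 85 mm above the bench when released, moving straight down as it is pressed. The head is a round black disc, 48 mm across, 14 mm thick, on a steel stem.
- switch: Enabling switch, fixed to the bench: grey housing 96 (x) x 86 (y) x 45 mm high with the plunger standing up from its middle. Origin: centre of the underside.
- blank: Bystander: plain steel block 60 x 40 x 20 mm without a rib; origin at the centre of its underside.
- setting_ring: Bystander: steel ring lying flat, 56 mm outside, 32 mm hole, 18 mm high; origin at the centre of its underside.
- loupe: Bystander: black magnifier standing upright, 38 mm across, 40 mm high; origin at the centre of its underside.
- case: Bystander: closed wooden case 95 x 125 x 36 mm; origin at the centre of its underside.
- strip: Bystander: flat orange plastic strip 30 x 180 x 5 mm; origin at the centre of its underside.
- bar: Bystander: white plastic bar 45 x 200 x 35 mm; origin at the centre of its underside.
- mouse: Bystander: black computer mouse 105 x 60 x 30 mm on a thin green mat; origin at the centre of its underside.

How it is judged:
By the outcome, as a careful person would: the job done as asked, in the order asked, and still so for the second after the job is handed in, while the arm keeps its last pose, push and grip.
It also fails if it takes over 54 s, if anything falls off the work surface, if the arm or the gripper's body presses on something with over 40 N, if the wrist force passes 120 N, or if a joint passes its speed limit or range.

## Robot

A 6-joint arm with a two-finger parallel gripper is mounted at the origin on the work surface. World frame = base frame: x ahead of the robot, y to its left, z up, the work surface at z = 0. Lengths are in mm, angles in rad, forces in N, time in s.
With the tool pointing down it reaches from about 400 to 825 mm from the base axis. Payload 7 kg.
Tool frame: the origin (TCP) lies midway between the tips of the shut fingers; the grasp point (between the pads) lies 19 mm behind it; z points along the fingers, y is the line along which they close (so a half turn about z gives the same grasp; the last joint's range is limited). The gripper opens to 88 mm and grips with 3 to 60 N. Pads are 19 mm wide; open, the fingers measure 130 mm over their backs; the gripper's body (78 mm by 193 mm) begins 47 mm behind the grasp point.
Start: joints at [1.514, 0.359, 0.012, 0, -1.224, -0.288], TCP at [228.163, 635.245, 226.561] pointing down, gripper open.
Joint ranges: [-3.07, 3.07], [-1.43, 2.12], [-1.02, 1.25], [-3.03, 1.67], [-3.05, -0], [-3.03, 3.03]. Speed limits (rad/s): [2.39, 2.39, 3.01, 3.14, 3.14, 3.14].

## Interface

Orientations are given as [roll, pitch, yaw] about the fixed x, y, z axes, in that order (R = Rz(yaw) Ry(pitch) Rx(roll)).
In Python, from cell import manip gives the robot as it stands.
- The arm moves only by the tool shift_gripper, called after ">>>" as name(argument=value, ...), one argument or row to a line, values as JSON. Schema: {"type":"object","properties":{"offsets":{"type":"object","properties":{"plan":{"type":"array","items":{"type":"array","items":{"type":"number"},"minItems":7,"maxItems":7},"minItems":1,"maxItems":10}},"additionalProperties":false,"required":["plan"]},"clamp_n":{"type":"number"},"only":{"type":"string"},"quiet":{"type":"boolean"},"lines":{"type":"string"}},"required":["offsets"],"additionalProperties":false}. offsets is an object whose key "plan" holds a list of rows, 1 to 10 of them, each of 7 numbers: dx, dy, dz in m, then a rotation vector rx, ry, rz in rad, then the finger opening in mm; each row is the pose to reach, as a shift and turn from the pose commanded when the call began, along the tool's axes at that moment; what a row does not reach only later rows make up. A row lasts 1/12 s, in which the tool goes at most 41.7 mm and 0.125 rad, less where a joint would pass 70% of its speed; a pose out of reach is approached as far as the arm can. The fingers move at their own pace and stop on an object; clamp_n is the grip in N (left out, the last holds). Time passes only in rows, so rows that do not move let the fingers close. The tool returns the time, the measured TCP pose, the force, the opening and the grip force at its end. only (a regular expression) keeps the lines of the reply that match it, lines (a string "A,B") keeps lines A to B, and quiet returns only ok. Input that does not fit is refused with a message, and nothing moves.
- manip.sense(): the state, without advancing time (a new reading comes with each control period).
- manip.read_camera(name): name is "scene" or "top"; returns the picture (384x512x3 uint8, red, green, blue); there is no depth.
- manip.calibration(name): a dict with "intrinsics" (3x3 intrinsics, pixels), "R" (3x3) and "t" (3): a world point X has camera coordinates R X + t. Camera axes: x right, y down, z forward; pixel columns grow to the right and rows downward; lengths in mm; the calibration is good to about 2 mm. A picture is of the moment at which its call begins. calibration takes no time and is no camera call.
- manip.finish_job(): hands the job in; it is judged then, once.
The state is a dict: "clock": time; "q": joint angles; "qd": joint speeds; "effort": joint torques, N m; "eef_pos": TCP position; "tcp_rot": TCP orientation; "wrist_force": force on the tool from outside, world axes, zero at the start; "moment": the same for the moment, N m; "width": finger opening in mm; "grasp_force": force on a finger pad.
Only numpy, scipy, OpenCV 4.12 (cv2) and the standard library are available. Lean on these libraries where they do the work, as an engineer would, in place of code of your own. Each camera call takes 0.05 s, during which the arm holds its last target. There are 200 camera calls.

## Working session

There is one attempt and no reset: what is moved stays moved. The work goes in short steps, Python scripts to look and compute and a tool call to move; the robot and the scene stay as the last step left them, time stands still between calls to the robot, and variables do not carry over. Pictures are saved under pics/ and viewed, at most 10 in all, crops included, and the job is handed in when it is done.

```bash
ls; mkdir -p pics
```

Run:
```python
from cell import manip
import cv2
s=manip.sense();print({k:s[k] for k in('clock','eef_pos','tcp_rot','wrist_force','width')})
for n in('scene','top'):
    cv2.imwrite(f'pics/{n}0.png',manip.read_camera(n)[:,:,::-1]);c=manip.calibration(n);print(n,c)
```

```text
cell.py
pics
{'clock': 0.0, 'eef_pos': array([228.02470201, 634.8087545 , 225.6269166 ]), 'tcp_rot': array([ 3.13993203e+00, -1.49636549e-04, -3.44947999e-01]), 'wrist_force': array([ 0.00488067, -0.34544876, -0.88862446]), 'width': 87.74737386574138}
scene {'intrinsics': array([[382.67516035,   0.        , 256.99761596],
       [  0.        , 382.67516035, 191.21119457],
       [  0.        ,   0.        ,   1.        ]]), 'R': array([[-4.72529364e-01,  8.81314586e-01,  7.74939652e-04],
       [ 7.38946433e-01,  3.96675532e-01, -5.44616096e-01],
       [-4.80285509e-01, -2.56774458e-01, -8.38685106e-01]]), 't': array([ 279.21083866, -399.54872422, 1481.14282549])}
top {'intrinsics': array([[411.37138358,   0.        , 253.72273911],
       [  0.        , 411.37138358, 188.98646857],
       [  0.        ,   0.        ,   1.        ]]), 'R': array([[-0.02382769, -0.99966081,  0.01051184],
       [-0.99495725,  0.02268822, -0.09770008],
       [ 0.09742845, -0.0127868 , -0.99516039]]), 't': array([  7.86830214, 605.95053899, 934.92923773])}
```

View pics/scene0.png

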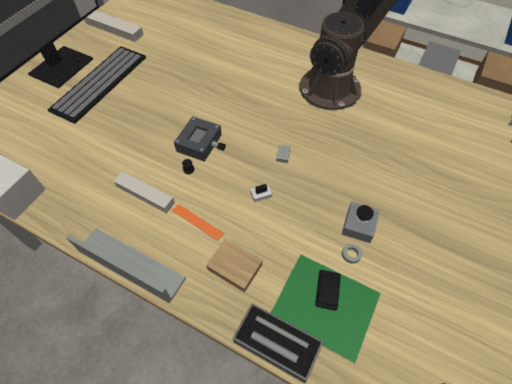

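View pics/top0.png

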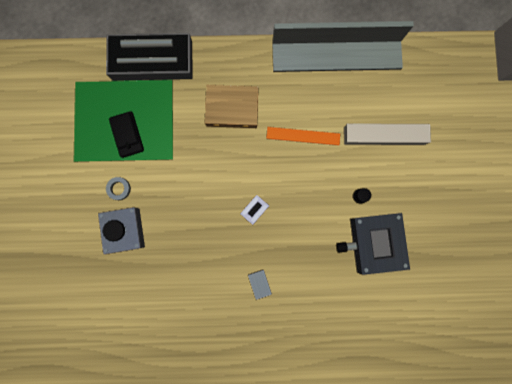

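The carrier is at (255,210) in the top picture and (262,191) in the scene picture. The nest is at (381,243) and (199,138), and the switch is at (114,231) and (365,214). I'll enlarge these next.

Run:
```python
import cv2,numpy as np
def crop(n,u,v,w,h,k,st):
    im=cv2.resize(cv2.imread(f'pics/{n}0.png')[v:v+h,u:u+w],None,fx=k,fy=k,interpolation=cv2.INTER_CUBIC)
    for a in range(0,w,st):
        cv2.line(im,(a*k+k//2,0),(a*k+k//2,6),(0,0,255),1);cv2.putText(im,str(u+a),(a*k,18),0,.35,(0,0,255),1)
    for a in range(0,h,st):
        cv2.line(im,(0,a*k+k//2),(6,a*k+k//2),(0,0,255),1);cv2.putText(im,str(v+a),(8,a*k+k//2+4),0,.35,(0,0,255),1)
    return im
cv2.imwrite('pics/carrier.png',np.hstack([crop('top',235,190,40,40,10,5),crop('scene',242,170,40,40,10,5)]))
cv2.imwrite('pics/nest.png',np.hstack([crop('top',335,205,80,80,5,10),crop('scene',160,105,80,80,5,10)]))
cv2.imwrite('pics/switch.png',np.hstack([crop('top',90,195,64,64,6,8),crop('scene',332,188,64,64,6,8)]))
```

```text
(no output)
```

View pics/carrier.png

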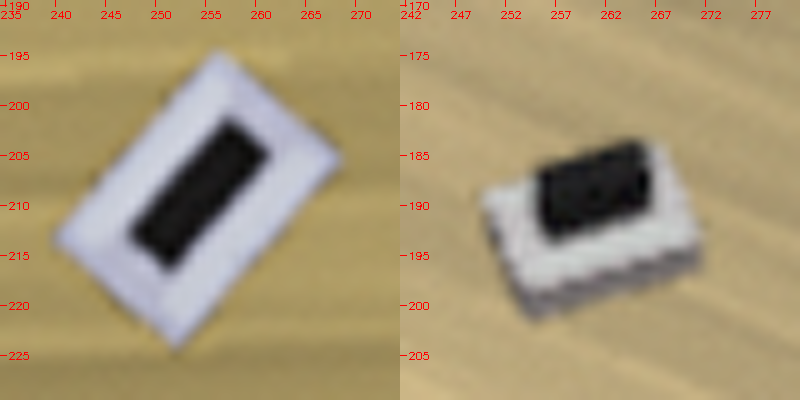

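View pics/nest.png

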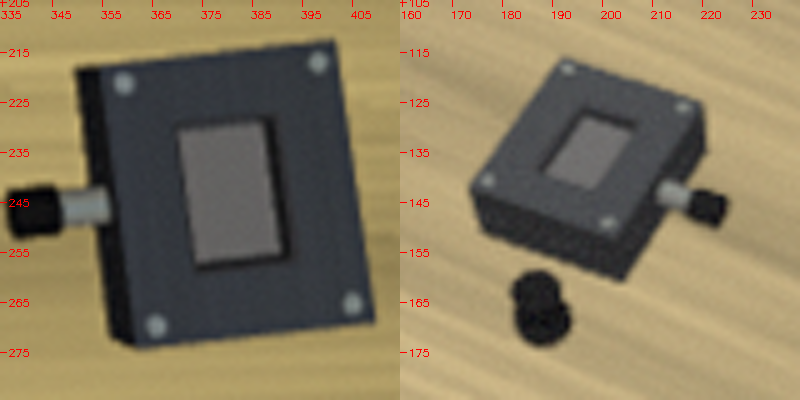

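View pics/switch.png

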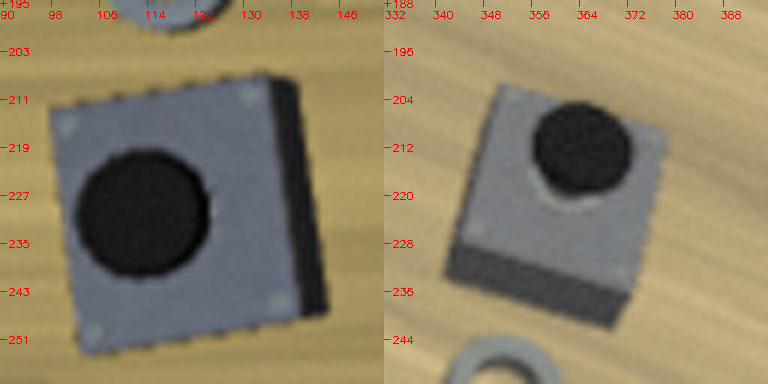

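Create geo.py:
```python
import numpy as np,cv2
from cell import manip
from scipy.optimize import least_squares
C={n:manip.calibration(n) for n in('scene','top')}
def proj(n,P):
    c=C[n];q=(np.atleast_2d(P)@c['R'].T+c['t'])@c['intrinsics'].T
    return q[:,:2]/q[:,2:]
def px(p,u0,v0,k,off=0): p=np.array(p,float)-[off,0];return (p+.5)/k-.5+[u0,v0]
def fit(obs,x0):
    # obs: list of (view, local points, pixels); x=[x,y,z,yaw]
    def T(x,L): c,s=np.cos(x[3]),np.sin(x[3]);return np.array(L,float)@np.array([[c,s,0],[-s,c,0],[0,0,1]])+x[:3]
    r=lambda x:np.concatenate([(proj(n,T(x,L))-p).ravel() for n,L,p in obs])
    s=least_squares(r,x0);return s.x,np.round(s.fun,1)
def rect(a,b,z,order): return [[sx*a/2,sy*b/2,z] for sx,sy in order]
```

Run:
```python
from geo import *
o4=[(1,1),(1,-1),(-1,-1),(-1,1)]
t=lambda p:px(p,235,190,10); s=lambda p:px(p,242,170,10,400)
blk=[('top',rect(60,40,20,o4),t([(220,50),(343,158),(177,347),(53,237)])),
('scene',rect(60,40,20,o4),s([(525,295),(482,190),(665,142),(705,245)]))]
rib=[('top',rect(36,14,46,o4),t([(229,115),(271,152),(168,272),(127,233)])),
('scene',rect(36,14,46,[(1,-1),(-1,-1)]),s([(536,165),(640,138)]))]
for o in(blk,rib,blk+rib): print('carrier',*fit(o,[550,0,0,-.7]))
t=lambda p:px(p,335,205,5); s=lambda p:px(p,160,105,5,400)
top=[('top',rect(130,110,50,o4),t([(100,67),(335,40),(376,322),(137,347)])),
('scene',rect(130,110,50,o4),px([(222,240),(72,187),(162,55),(304,102)],160,105,5))]
rec=[('top',rect(66,46,50,o4),t([(178,128),(272,117),(290,255),(195,270)])),
('scene',rect(66,46,50,o4),px([(193,190),(142,170),(187,105),(238,123)],160,105,5))]
for o in(top,rec,top+rec): print('nest',*fit(o,[480,-280,0,.1]))
sw=[('top',[[0,0,85]],px([(143,213)],90,195,6)),('scene',[[0,0,85]],px([(583,145)],332,188,6,384))]
x,r=fit(sw,[500,300,0,0]);print('sw',x,r)
th=np.linspace(0,6.28,60)
for n in C:
  for z in (0,-14):
    e=proj(n,x[:3]+np.c_[24*np.cos(th),24*np.sin(th),0*th+85+z]);print(n,z,e.min(0),e.max(0))
print('seen top',px([(76,148),(210,278)],90,195,6),'scene',px([(532,102),(632,197)],332,188,6,384))
```

```text
carrier [558.24269075  -5.72800694  -0.70187396  -0.75295625] [-0.5 -0.1 -0.1  0.4 -0.5  0.5 -0.7  0.1 -0.8 -0.  -0.5  0.2 -0.8 -0.
 -0.6 -0.3]
carrier [ 5.58267920e+02 -5.97451895e+00  3.60777065e-01 -7.52690973e-01] [-0.3  0.1  0.   0.4 -0.1  0.1 -0.6 -0.1 -1.1  0.2 -0.5 -0.2]
carrier [ 5.58260654e+02 -5.84398209e+00 -3.34852600e-01 -7.52904955e-01] [-0.4 -0.1 -0.1  0.4 -0.4  0.5 -0.7  0.1 -0.9 -0.1 -0.6  0.1 -0.9 -0.1
 -0.6 -0.3 -0.4  0.1 -0.   0.4 -0.2  0.1 -0.6 -0.  -1.1  0.3 -0.4 -0.1]
nest [ 4.72841646e+02 -2.92904711e+02  1.41133884e+00  9.01286416e-02] [-1.  -0.2 -0.5 -0.3 -0.1  0.6 -0.5  1.3 -1.6 -0.2 -1.2  0.1 -0.4  0.1
 -0.4 -0.1]
nest [ 4.73318090e+02 -2.92268505e+02 -2.53651910e-01  8.07018583e-02] [-1.1 -0.3 -0.  -0.2  0.3  1.2 -0.7  0.4  0.1  0.3 -1.9  0.1 -1.4 -0.4
  0.4 -0. ]
nest [ 4.73083600e+02 -2.92578192e+02  6.04042832e-01  8.84623765e-02] [-1.2 -0.4 -0.7 -0.3 -0.5  0.5 -0.8  1.1 -1.6  0.  -1.1  0.4 -0.3  0.3
 -0.3  0.2 -1.  -0.1  0.1 -0.2  0.7  1.3 -0.3  0.6  0.1  0.  -1.9 -0.1
 -1.5 -0.7  0.3 -0.3]
sw [516.98993102 304.57517008  -2.83618406   0.        ] [-0.6  0.3 -0.8  0.1]
scene 0 [355.4051154  204.59265829] [372.50702701 219.27391013]
scene -14 [354.34966965 207.07851977] [371.26527934 221.6607058 ]
top 0 [101.83672618 219.34750201] [123.86695547 241.39938306]
top -14 [104.08767486 219.50000275] [125.78053085 241.21550258]
seen top [[102.25       219.25      ]
 [124.58333333 240.91666667]] scene [[356.25       204.58333333]
 [372.91666667 220.41666667]]
```

Create d.py:
```python
import sys,numpy as np
from cell import manip
# python3 d.py x y z yaw [fromx fromy fromz yaw]: shift in tool axes (from measured pose by default)
a=list(map(float,sys.argv[1:]));s=manip.sense()
f=a[4:] or [*s['eef_pos'],s['tcp_rot'][2]]
d=np.array(a[:3])-f[:3];c,n=np.cos(f[3]),np.sin(f[3])
print('shift',np.round([c*d[0]+n*d[1],n*d[0]-c*d[1],-d[2]],1),'rz',round(-(a[3]-f[3]),3),'t',round(s['clock'],2),'F',np.round(s['wrist_force'],1),'pos',np.round(s['eef_pos'],1),'rot',np.round(s['tcp_rot'],3),'w',round(s['width'],1))
```

```bash
python3 d.py 558.2 -5.9 226.5 -0.753 228.163 635.245 226.561 -0.345
```

```text
shift [5.274e+02 4.917e+02 1.000e-01] rz 0.408 t 0.1 F [-0.4  0.5  0.5] pos [228.  634.8 225.7] rot [ 3.14  -0.    -0.345] w 87.7
```
The manual's scale: shifts go in m. Converting my numbers, 287 mm is 0.287, 267 mm is 0.267.

>>> shift_gripper(
  offsets={"plan":[[0.026,0.025,0,0,0,0.04,88],[0.055,0.051,0,0,0,0.08,80],[0.084,0.078,0,0,0,0.12,60],[0.113,0.105,0,0,0,0.16,50],[0.142,0.132,0,0,0,0.2,40],[0.171,0.159,0,0,0,0.24,40],[0.2,0.186,0,0,0,0.28,40],[0.229,0.213,0,0,0,0.32,40],[0.258,0.24,0,0,0,0.36,40],[0.287,0.267,0,0,0,0.408,40]]},
)

```text
clock: 0.93
eef_pos: [408.2, 285.0, 226.5]
tcp_rot: [3.142, 0.0, -0.754]
wrist_force: [0.7, -0.2, 0.5]
width: 40.6
grasp_force: 0.0
```

```bash
python3 d.py 558.2 -5.9 226.5 -0.753
```

```text
shift [308.5 109.3   0. ] rz -0.001 t 0.93 F [ 0.7 -0.2  0.5] pos [408.2 285.  226.5] rot [ 3.142  0.    -0.754] w 40.6
```

>>> shift_gripper(
  offsets={"plan":[[0.038,0.014,0,0,0,0,40],[0.076,0.028,0,0,0,0,40],[0.114,0.041,0,0,0,0,40],[0.152,0.055,0,0,0,0,40],[0.19,0.068,0,0,0,0,40],[0.228,0.082,0.02,0,0,0,40],[0.266,0.096,0.045,0,0,0,40],[0.295,0.106,0.075,0,0,0,40],[0.308,0.11,0.105,0,0,0,40],[0.308,0.11,0.12,0,0,0,40]]},
)

```text
clock: 1.77
eef_pos: [556.4, -7.4, 102.1]
tcp_rot: [3.137, 0.003, -0.757]
wrist_force: [-0.2, 0.7, -0.5]
width: 40.1
grasp_force: 0.0
```

```bash
python3 d.py 558.2 -5.9 23.5 -0.753;  python3 - <<'E'
from cell import manip
import cv2,numpy as np
i=[cv2.resize(manip.read_camera(n)[v:v+60,u:u+60,::-1],None,fx=6.5,fy=6.5,interpolation=cv2.INTER_CUBIC) for n,u,v in(('scene',232,150),('top',225,180))]
cv2.imwrite('pics/above.png',np.hstack(i))
E
```

```text
shift [ 0.3 -2.3 78.6] rz -0.004 t 1.77 F [-0.2  0.7 -0.5] pos [556.4  -7.4 102.1] rot [ 3.137e+00  3.000e-03 -7.570e-01] w 40.1
```

View pics/above.png

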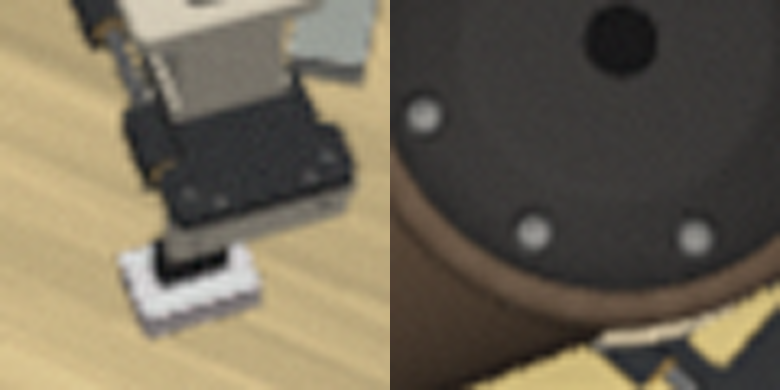

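The scene view shows the gripper above the carrier: the rib is at crop (190,262), just below the fingers, and the gripper is square to it. The arm hides the carrier in the top view. I'll descend in stages.

>>> shift_gripper(
  offsets={"plan":[[0,0,0.015,0,0,0,40],[0,0,0.03,0,0,0,40],[0,0,0.04,0,0,0,40],[0,0,0.043,0,0,0,40],[0,0,0.043,0,0,0,40],[0,0,0.043,0,0,0,40]]},
)

```text
clock: 2.37
eef_pos: [558.1, -3.4, 64.6]
tcp_rot: [-3.141, -0.001, -0.752]
wrist_force: [-0.1, 0.2, 0.2]
width: 39.9
grasp_force: 0.0
```

```bash
python3 d.py 558.2 -5.9 23.5 -0.753
```

```text
shift [ 1.7  1.8 41.1] rz 0.001 t 2.37 F [-0.1  0.2  0.2] pos [558.1  -3.4  64.6] rot [-3.141e+00 -1.000e-03 -7.520e-01] w 39.9
```

>>> shift_gripper(
  offsets={"plan":[[0.0017,0.0018,0.012,0,0,0,40],[0.0017,0.0018,0.025,0,0,0,40],[0.0017,0.0018,0.036,0,0,0,40],[0.0017,0.0018,0.041,0,0,0,40],[0.0017,0.0018,0.041,0,0,0,40],[0.0017,0.0018,0.041,0,0,0,40]]},
)

```text
clock: 2.87
eef_pos: [557.8, -6.3, 22.8]
tcp_rot: [3.141, -0.0, -0.752]
wrist_force: [0.3, 0.3, 0.4]
width: 40.1
grasp_force: 0.0
```

```bash
python3 d.py 558.2 -5.9 23.5 -0.753
```

```text
shift [ 0.  -0.6 -0.7] rz 0.001 t 2.87 F [0.3 0.3 0.4] pos [557.8  -6.3  22.8] rot [ 3.141 -0.    -0.752] w 40.1
```

>>> shift_gripper(
  offsets={"plan":[[0,0,0,0,0,0,20],[0,0,0,0,0,0,14],[0,0,0,0,0,0,8],[0,0,0,0,0,0,8],[0,0,0,0,0,0,8],[0,0,0,0,0,0,8]]},
  clamp_n=45,
)

```text
clock: 3.37
eef_pos: [557.8, -6.3, 22.9]
tcp_rot: [-3.141, -0.0, -0.753]
wrist_force: [-0.3, 0.1, 2.2]
width: 13.8
grasp_force: 45.0
```

>>> shift_gripper(
  offsets={"plan":[[0,0,-0.01,0,0,0,8],[0,0,-0.025,0,0,0,8],[0,0,-0.045,0,0,0,8],[0,0,-0.065,0,0,0,8],[0,0,-0.085,0,0,0,8],[0,0,-0.1,0,0,0,8],[0,0,-0.1,0,0,0,8],[0,0,-0.1,0,0,0,8]]},
)

```text
clock: 4.03
eef_pos: [557.9, -6.2, 123.8]
tcp_rot: [-3.14, -0.001, -0.753]
wrist_force: [-0.5, -0.2, -2.1]
width: 13.6
grasp_force: 45.0
```

```bash
python3 d.py 473.1 -292.6 122 0.088
```

```text
shift [133.9 267.    1.8] rz -0.841 t 4.03 F [-0.5 -0.2 -2.1] pos [557.9  -6.2 123.8] rot [-3.14e+00 -1.00e-03 -7.53e-01] w 13.6
```

>>> shift_gripper(
  offsets={"plan":[[0.01,0.019,0,0,0,-0.06,8],[0.022,0.044,0,0,0,-0.14,8],[0.036,0.071,0,0,0,-0.22,8],[0.049,0.098,0,0,0,-0.31,8],[0.062,0.125,0,0,0,-0.4,8],[0.076,0.152,0,0,0,-0.48,8],[0.089,0.179,0,0,0,-0.57,8],[0.103,0.206,0,0,0,-0.66,8],[0.117,0.233,0,0,0,-0.74,8],[0.127,0.254,0,0,0,-0.8,8]]},
)

```text
clock: 4.87
eef_pos: [475.0, -280.2, 121.5]
tcp_rot: [-3.141, 0.002, 0.051]
wrist_force: [-0.1, 0.1, -0.9]
width: 13.8
grasp_force: 45.0
```

>>> shift_gripper(
  offsets={"plan":[[0,0,0,0,0,0,8],[0,0,0,0,0,0,8]]},
)

```text
clock: 5.03
eef_pos: [475.2, -279.4, 121.4]
tcp_rot: [-3.141, 0.002, 0.044]
wrist_force: [-0.7, 0.5, -1.5]
width: 13.9
grasp_force: 45.0
```

```bash
python3 d.py 473.1 -292.6 122 0.088
```

```text
shift [-2.7 13.1 -0.6] rz -0.044 t 5.03 F [-0.7  0.5 -1.5] pos [ 475.2 -279.4  121.4] rot [-3.141e+00  2.000e-03  4.400e-02] w 13.9
```

Scaled: 6 mm is 0.006, 34 mm is 0.034.

>>> shift_gripper(
  offsets={"plan":[[-0.001,0.006,0.005,0,0,-0.02,8],[-0.0027,0.0131,0.017,0,0,-0.044,8],[-0.0027,0.0131,0.03,0,0,-0.044,8],[-0.0027,0.0131,0.034,0,0,-0.044,8],[-0.0027,0.0131,0.034,0,0,-0.044,8],[-0.0027,0.0131,0.034,0,0,-0.044,8],[-0.0027,0.0131,0.034,0,0,-0.044,8]]},
)

```text
clock: 5.62
eef_pos: [475.1, -291.5, 89.1]
tcp_rot: [3.141, -0.001, 0.092]
wrist_force: [0.0, -1.5, -1.0]
width: 13.7
grasp_force: 45.0
```

```bash
python3 d.py 473.1 -292.6 80 0.088
```

Run:
```python
from cell import manip
import cv2,numpy as np
i=[cv2.resize(manip.read_camera(n)[v:v+80,u:u+80,::-1],None,fx=5,fy=5,interpolation=cv2.INTER_CUBIC) for n,u,v in(('scene',160,105),('top',335,205))]
cv2.imwrite('pics/overnest.png',np.hstack(i))
```

```text
shift [-2.1  1.   9.1] rz 0.004 t 5.62 F [ 0.  -1.5 -1. ] pos [ 475.1 -291.5   89.1] rot [ 3.141e+00 -1.000e-03  9.200e-02] w 13.7
```

View pics/overnest.png

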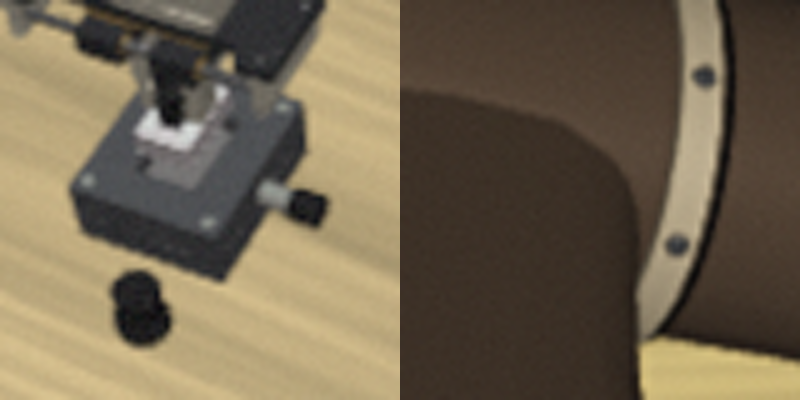

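The scene view shows the carrier held square just above the recess: block at crop (180,120), recess floor at (190,165). The arm hides it in the top view. I'll correct about 2 mm in x, then lower.

>>> shift_gripper(
  offsets={"plan":[[-0.0021,0.001,0.004,0,0,0.004,8],[-0.0021,0.001,0.009,0,0,0.004,8],[-0.0021,0.001,0.013,0,0,0.004,8],[-0.0021,0.001,0.013,0,0,0.004,8],[-0.0021,0.001,0.013,0,0,0.004,8],[-0.0021,0.001,0.013,0,0,0.004,8]]},
)

```text
clock: 6.22
eef_pos: [472.6, -293.0, 75.5]
tcp_rot: [3.142, 0.0, 0.087]
wrist_force: [-0.1, 0.2, -0.3]
width: 13.7
grasp_force: 45.0
```

```bash
python3 d.py 473.1 -292.6 65 0.088
```

```text
shift [ 0.6 -0.4 10.5] rz -0.001 t 6.22 F [-0.1  0.2 -0.3] pos [ 472.6 -293.    75.5] rot [3.142 0.    0.087] w 13.7
```

>>> shift_gripper(
  offsets={"plan":[[0,0,0.002,0,0,0,8],[0,0,0.004,0,0,0,8],[0,0,0.006,0,0,0,8],[0,0,0.008,0,0,0,8],[0,0,0.008,0,0,0,8],[0,0,0.008,0,0,0,8]]},
)

```text
clock: 6.72
eef_pos: [472.5, -293.0, 67.4]
tcp_rot: [-3.142, 0.0, 0.087]
wrist_force: [0.0, 0.0, -0.9]
width: 14.0
grasp_force: 45.0
```

```bash
python3 d.py 473.1 -292.6 65 0.088
```

```text
shift [ 0.7 -0.3  2.4] rz -0.001 t 6.72 F [ 0.   0.  -0.9] pos [ 472.5 -293.    67.4] rot [-3.142  0.     0.087] w 14.0
```

Scaled: 7 mm is 0.007, 6 mm is 0.006.

>>> shift_gripper(
  offsets={"plan":[[0,0,0.002,0,0,0,8],[0,0,0.004,0,0,0,8],[0,0,0.006,0,0,0,8],[0,0,0.007,0,0,0,8],[0,0,0.007,0,0,0,8]]},
)

```text
clock: 7.13
eef_pos: [472.5, -293.0, 60.6]
tcp_rot: [3.141, 0.0, 0.087]
wrist_force: [-0.1, 0.8, 0.6]
width: 13.8
grasp_force: 45.0
```

>>> shift_gripper(
  offsets={"plan":[[0,0,0.001,0,0,0,8],[0,0,0.002,0,0,0,8],[0,0,0.003,0,0,0,8],[0,0,0.003,0,0,0,8],[0,0,0.003,0,0,0,8]]},
  clamp_n=55,
)

```text
clock: 7.55
eef_pos: [472.6, -293.1, 58.4]
tcp_rot: [3.141, -0.0, 0.088]
wrist_force: [-2.9, 2.2, 7.1]
width: 13.4
grasp_force: 55.0
```

Scaled: 3 mm is 0.003, 2 mm is 0.002.

>>> shift_gripper(
  offsets={"plan":[[0,0,0.001,0,0,0,8],[0,0,0.002,0,0,0,8],[0,0,0.003,0,0,0,8],[0,0,0.003,0,0,0,8],[0,0,0.003,0,0,0,8]]},
)

```text
clock: 7.97
eef_pos: [472.6, -293.1, 55.5]
tcp_rot: [3.141, -0.0, 0.088]
wrist_force: [-3.2, 1.7, 7.7]
width: 13.6
grasp_force: 55.0
```

>>> shift_gripper(
  offsets={"plan":[[0,0,0.001,0,0,0,8],[0,0,0.002,0,0,0,8],[0,0,0.002,0,0,0,8],[0,0,0.002,0,0,0,8]]},
)

```text
clock: 8.3
eef_pos: [472.6, -293.1, 53.5]
tcp_rot: [3.141, -0.0, 0.088]
wrist_force: [-2.9, 2.2, 9.4]
width: 13.3
grasp_force: 55.0
```

Scaled: 1 mm is 0.001, 0.7 mm is 0.0007.

>>> shift_gripper(
  offsets={"plan":[[0,0,0.0007,0,0,0,8],[0,0,0.001,0,0,0,8],[0,0,0.001,0,0,0,8],[0,0,0.001,0,0,0,8]]},
)

```text
clock: 8.63
eef_pos: [472.7, -293.1, 52.8]
tcp_rot: [3.141, -0.001, 0.088]
wrist_force: [-2.9, 2.2, 12.3]
width: 13.8
grasp_force: 55.0
```

>>> shift_gripper(
  offsets={"plan":[[0,0,0.0007,0,0,0,8],[0,0,0.001,0,0,0,8],[0,0,0.001,0,0,0,8],[0,0,0.001,0,0,0,8]]},
)

```text
clock: 8.97
eef_pos: [472.8, -293.2, 52.8]
tcp_rot: [3.141, -0.001, 0.088]
wrist_force: [-5.9, 4.6, 20.8]
width: 13.4
grasp_force: 55.0
```

Scaled: 0.8 mm is 0.0008.

>>> shift_gripper(
  offsets={"plan":[[0,0,0.0008,0,0,0,8],[0,0,0.0008,0,0,0,8],[0,0,0.0008,0,0,0,8]]},
)

```text
clock: 9.22
eef_pos: [472.9, -293.2, 52.7]
tcp_rot: [3.14, -0.001, 0.088]
wrist_force: [-7.8, 5.5, 28.5]
width: 13.8
grasp_force: 55.0
```

>>> shift_gripper(
  offsets={"plan":[[0,0,-0.002,0,0,0,8],[0,0,-0.002,0,0,0,22],[0,0,-0.002,0,0,0,36],[0,0,-0.002,0,0,0,36],[0,0,-0.002,0,0,0,36],[0,0,-0.002,0,0,0,36]]},
)

```text
clock: 9.72
eef_pos: [472.4, -293.0, 51.4]
tcp_rot: [-3.141, 0.001, 0.087]
wrist_force: [-0.9, 0.0, -1.1]
width: 35.2
grasp_force: 0.0
```

Scaled: -10 mm is -0.01, -190 mm is -0.19.

>>> shift_gripper(
  offsets={"plan":[[0,0,-0.01,0,0,0,36],[0,0,-0.03,0,0,0,36],[0,0,-0.06,0,0,0,36],[0,0,-0.095,0,0,0,36],[0,0,-0.13,0,0,0,30],[0,-0.03,-0.15,0,0,0,10],[0,-0.07,-0.15,0,0,0,0],[0,-0.11,-0.15,0,0,0,0],[0,-0.15,-0.15,0,0,0,0],[0,-0.19,-0.15,0,0,0,0]]},
  clamp_n=20,
)

```text
clock: 10.55
eef_pos: [455.5, -102.3, 202.7]
tcp_rot: [-3.141, -0.001, 0.086]
wrist_force: [1.6, 0.8, -0.3]
width: 3.0
grasp_force: 0.0
```

>>> shift_gripper(
  offsets={"plan":[[0,-0.04,0,0,0,0,0],[0,-0.08,0,0,0,0,0],[0,-0.12,0,0,0,0,0],[0,-0.15,0,0,0,0,0],[0,-0.15,0,0,0,0,0]]},
)

```text
clock: 10.97
eef_pos: [443.0, 49.8, 202.9]
tcp_rot: [-3.14, -0.002, 0.091]
wrist_force: [0.3, 0.3, -0.2]
width: 0.6
grasp_force: 0.0
```

Run:
```python
from cell import manip
import cv2,numpy as np
i=[]
for n,u,v in(('scene',160,105),('top',335,205)):
    im=manip.read_camera(n)[:,:,::-1];cv2.imwrite(f'pics/{n}1.png',im);i.append(cv2.resize(im[v:v+80,u:u+80],None,fx=5,fy=5,interpolation=cv2.INTER_CUBIC))
cv2.imwrite('pics/seated.png',np.hstack(i))
```

```text
(no output)
```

View pics/seated.png

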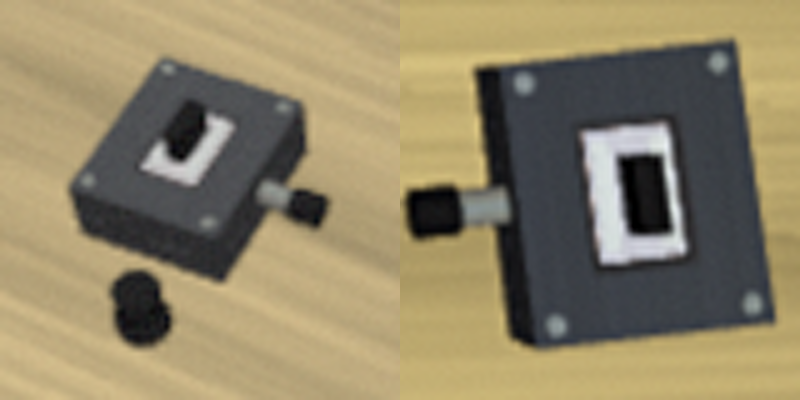

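The carrier sits square in the recess, with white top at crop (195,150) in the scene view and (635,195) in the top view. No block side is showing, so it is flush. Next is the switch, with the fingers shut.

```bash
python3 d.py 517 304.6 105 0.09
```

```text
shift [  97.1 -250.    97.4] rz 0.0 t 11.07 F [-0.8 -0.6  0.1] pos [442.8  46.9 202.4] rot [-3.141e+00 -1.000e-03  9.000e-02] w 0.3
```

Scaled: -250 mm is -0.25, -231 mm is -0.231.

>>> shift_gripper(
  offsets={"plan":[[0.012,-0.033,0,0,0,0,0],[0.025,-0.066,0,0,0,0,0],[0.038,-0.099,0,0,0,0,0],[0.051,-0.132,0,0,0,0,0],[0.064,-0.165,0.01,0,0,0,0],[0.077,-0.198,0.025,0,0,0,0],[0.09,-0.231,0.045,0,0,0,0],[0.097,-0.25,0.065,0,0,0,0],[0.097,-0.25,0.082,0,0,0,0],[0.097,-0.25,0.092,0,0,0,0]]},
)

```text
clock: 11.9
eef_pos: [517.6, 302.3, 107.1]
tcp_rot: [3.139, 0.003, 0.086]
wrist_force: [0.3, -0.2, -1.0]
width: 0.2
grasp_force: 0.0
```

>>> shift_gripper(
  offsets={"plan":[[0,0,0,0,0,0,0],[0,0,0,0,0,0,0]]},
)

```text
clock: 12.07
eef_pos: [518.1, 301.8, 109.9]
tcp_rot: [3.141, 0.001, 0.086]
wrist_force: [-0.4, -0.2, 0.6]
width: 0.8
grasp_force: 0.0
```

```bash
python3 d.py 517 304.6 90 0.09
```

```text
shift [-0.9 -2.9 19.9] rz -0.004 t 12.07 F [-0.4 -0.2  0.6] pos [518.1 301.8 109.9] rot [3.141e+00 1.000e-03 8.600e-02] w 0.8
```

>>> shift_gripper(
  offsets={"plan":[[-0.0009,-0.0029,0.006,0,0,0,0],[-0.0009,-0.0029,0.013,0,0,0,0],[-0.0009,-0.0029,0.018,0,0,0,0],[-0.0009,-0.0029,0.021,0,0,0,0],[-0.0009,-0.0029,0.021,0,0,0,0]]},
)

```text
clock: 12.48
eef_pos: [516.3, 305.6, 88.2]
tcp_rot: [3.141, 0.001, 0.087]
wrist_force: [0.9, -0.2, 0.0]
width: 0.6
grasp_force: 0.0
```

>>> shift_gripper(
  offsets={"plan":[[0,0,0.001,0,0,0,0],[0,0,0.002,0,0,0,0],[0,0,0.002,0,0,0,0],[0,0,0.002,0,0,0,0]]},
)

```text
clock: 12.82
eef_pos: [516.7, 306.1, 86.9]
tcp_rot: [-3.142, -0.0, 0.087]
wrist_force: [0.4, 0.2, 0.4]
width: 0.6
grasp_force: 0.0
```

>>> shift_gripper(
  offsets={"plan":[[0,0,0.001,0,0,0,0],[0,0,0.002,0,0,0,0],[0,0,0.002,0,0,0,0],[0,0,0.002,0,0,0,0]]},
)

```text
clock: 13.15
eef_pos: [516.8, 306.2, 85.1]
tcp_rot: [-3.141, -0.0, 0.087]
wrist_force: [-0.2, -0.1, 3.2]
width: 0.4
grasp_force: 1.5
```

>>> shift_gripper(
  offsets={"plan":[[0,0,0.002,0,0,0,0],[0,0,0.004,0,0,0,0],[0,0,0.006,0,0,0,0],[0,0,0.008,0,0,0,0],[0,0,0.01,0,0,0,0],[0,0,0.011,0,0,0,0],[0,0,0.011,0,0,0,0],[0,0,0.011,0,0,0,0],[0,0,0.011,0,0,0,0]]},
)

```text
clock: 13.9
eef_pos: [516.8, 306.2, 74.1]
tcp_rot: [-3.141, -0.0, 0.087]
wrist_force: [-2.4, 0.5, 7.0]
width: 0.8
grasp_force: 3.5
```

```bash
python3 d.py 517 305 73 0.087
```

```text
shift [0.1 1.2 1.1] rz 0.0 t 13.9 F [-2.4  0.5  7. ] pos [516.8 306.2  74.1] rot [-3.141 -0.     0.087] w 0.8
```

>>> shift_gripper(
  offsets={"plan":[[0,0,0.0007,0,0,0,0],[0,0,0.0011,0,0,0,0],[0,0,0.0011,0,0,0,0],[0,0,0.0011,0,0,0,0],[0,0,0.0011,0,0,0,0],[0,0,0.0011,0,0,0,0]]},
)

```text
clock: 14.4
eef_pos: [516.8, 306.2, 73.1]
tcp_rot: [-3.141, -0.001, 0.087]
wrist_force: [-2.6, 0.4, 6.1]
width: 0.6
grasp_force: 3.7
```

Run:
```python
from cell import manip
import cv2,numpy as np
i=[]
for n,u,v,k in(('scene',332,188,6),('scene',160,105,5)):
    im=manip.read_camera(n)[:,:,::-1];i.append(cv2.resize(im[v:v+64,u:u+64],(384,384),interpolation=cv2.INTER_CUBIC))
cv2.imwrite('pics/press.png',np.hstack(i))
for _ in range(3):
    manip.read_camera('scene');s=manip.sense();print(s['eef_pos'],s['wrist_force'])
```

```text
[516.82249547 306.22762366  73.03738246] [-2.37162346 -0.86813557  7.79345159]
[516.81355987 306.22397599  73.00675045] [-2.25464459 -0.0926252   8.17409663]
[516.83402945 306.19431953  73.03514897] [-2.06288265 -0.16638169  7.04371548]
```

View pics/press.png

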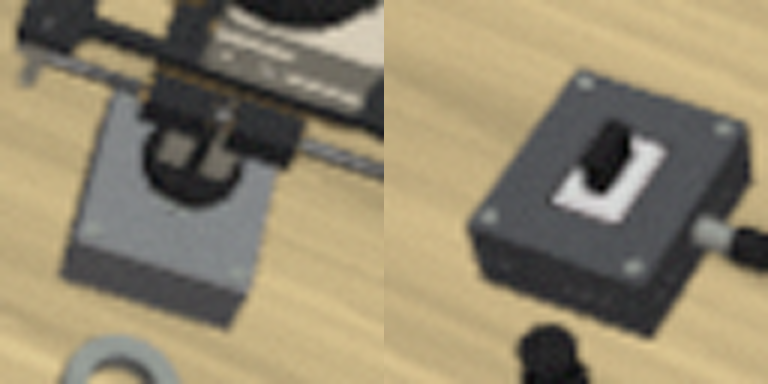

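The shut fingers are pressing the middle of the plunger head, at crop (195,165). TCP z is 73.0 with about 7 N, which matches 12 mm of travel. The carrier is still flush in the nest at crop (610,180).

```bash
python3 -c "
from cell import manip
print(manip.finish_job())"
```

```text
the job is handed in; nothing more can be done
None
```

The carrier is pressed to the stop in the nest, flush and released, and the plunger is being held about 12 mm down (TCP height 73.0 mm, about 7 N); the job was handed in at about 15 s and returned no verdict.

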